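# Clamp a valve block in a ratchet rack vise

## Robot

A 7-joint arm with a two-finger parallel gripper is mounted at the origin on the work surface. World frame = base frame: x ahead of the robot, y to its left, z up, the work surface at z = 0. Lengths are in m, angles in rad, forces in N, time in s.
With the tool pointing down it reaches from about 0.4 to 0.85 m from the base axis. Payload 4.5 kg.
Tool frame: the origin (TCP) lies between the finger pads; the fingertips stand 11 mm ahead of it and the grasp point (between the pads) lies 8 mm behind it (r.tip_reach is the distance from the TCP to the fingertips, in m); x points along the fingers, y is the direction in which the jaws open and shut, and the axes are right-handed (so a half turn about x gives the same grasp; the last joint's range is limited). The gripper opens to 88 mm and grips with 3 to 60 N. Pads are 18 mm wide; open, the fingers measure 123 mm over their backs; the gripper's body (75 mm by 187 mm) begins 45 mm behind the grasp point.
Start: joints at [-1.194, 0.689, -0.195, 1.565, 0.157, 0.902, -0.215], TCP at [0.21, 0.589, 0.25] pointing down, gripper open.
Joint ranges: [-3.01, 3.01], [-0.46, 2.08], [-1.47, 1.51], [0.13, 2.56], [-1, 4.14], [0.04, 2.09], [-2.66, 2.66]. Speed limits (rad/s): [2.57, 2.57, 3.14, 3.14, 3.14, 3.14, 3.14].

## Interface

Orientations are given as a unit quaternion [x, y, z, w].
In Python, from plant import r gives the robot as it stands.
- The arm moves only by the tool drive_tool, never from a script. Its argument "deltas" is a list of rows, each a list of 3 entries, a list of its own where there are three numbers: the turn, a rotation vector about the tool's x, y, z in degrees, then the shift along the tool's x, y, z in cm, then the finger opening in cm, from 0 to 8.81. A call has 1 to 12 rows; each row shifts and turns the commanded pose from where the row before left it, along the tool's axes as they then stand; what a row does not reach is not made up. A row lasts 1/12 s, in which the tool goes at most 41.7 mm and 7.16 degrees, less where a joint would pass 70% of its speed; a pose out of reach is approached as far as the arm can. A call is refused whole if a number of a shift passes 4.17 or a number of a turn 7.16, either way. A call with a gripper value outside its range is refused whole. The fingers move at their own pace and stop on an object; "force" is the grip in N (left out, the last holds). Time passes only in rows, so rows that do not move let the fingers close. It gives the time, the measured TCP pose, the force and the opening at its end, in the units of the state.
- r.get_state(): the state, without advancing time (a new reading comes with each control period).
- r.snapshot(name): name is "side" or "top"; returns a dict with "color" (480x640x3 uint8, red, green, blue), "fov_y" (degrees; the focal length in pixels is half the picture's height over the tangent of half this angle, whatever the lens; pixels are square), "cx", "cy" (the principal point, pixels), "extrinsics" (4x4, takes a point from world to camera coordinates). Camera axes: x right, y up, looking along -z (the intrinsics and any distortion apply to the point x, -y, -z); pixel columns grow to the right and rows downward; lengths in m; the calibration is good to about 2 mm. A picture is of the moment at which its call begins. There is no depth.
- r.finish_job(): hands the job in, once; it reports no verdict.
The state is a dict: "clock": time; "q": joint angles; "qd": joint speeds; "joint_torque": joint torques, N m; "tool_pos": TCP position; "eef_rot": TCP orientation; "contact_force": force on the tool from outside, world axes, zero at the start; "moment": the same for the moment, N m; "opening": opening from 0.0 (shut) to 1.0 (fully open).
Only numpy, scipy, OpenCV 4.12 (cv2) and the standard library are available. Lean on these libraries where they do the work, as an engineer would, in place of code of your own. Each camera call takes 0.05 s, during which the arm holds its last target. There are 200 camera calls.

## Task

The aluminium valve block lying loose between the jaws of the bench vise has to be clamped for its next fitting, but the ratchet on the vise has been left set to open the jaws. Flip the ratchet's direction lever over to the clamping side without forcing it against its stop, then swing the handle back and forth until the moving jaw has pushed the block home against the fixed jaw and grips it firmly: tighten to about 2 newton-metres at the handle's axis and never beyond 3, which would mark the block. Then let go of the handle and leave everything else on the bench where it is.

Things in the scene. Friction and masses are not known exactly. Their poses are not given: they have to be found in the camera images.
- vise: Bench vise, bolted down: grey pinion housing, two bed rails and a fixed jaw on a dark steel base plate 160 (x) x 290 (y) x 12 mm. Origin: on the bench, on the vertical axis of the ratchet. z up; -x points to the handle's middle position; the moving jaw slides to -y to close. Fixed jaw's face 150 mm to -y of the axis, its top 76 mm above the bench.
- post_left (a point): Centre of the top of the aluminium post (26 mm square) with brass couplers on the base plate, 43 mm to -x and 70 mm to +y of the ratchet axis, top 118 mm above the bench. A like post stands at -y; the handle swings between the two. Fixed.
- handle_grip (a point): On the centre line of the level ratchet handle, 165 mm from its axis, 100 mm above the bench. x axis: outward along the handle; z up; y to the left of x. Black rubber grip, round, 24 mm thick, from 112 to 222 mm from the axis; further in a steel neck 30 mm wide (38 to 105 mm) and a round head of 38 mm radius, top 106 mm above the bench.
- handle (a joint): Swing of the handle about its upright axis, rad; grows clockwise seen from above; 0 along the vise's -x; firm stops at -0.7 and 0.7; drag about 0.15 N m. Set to clamp, clockwise strokes close the jaw and the strokes back only click (20 teeth: up to 0.31 rad of a stroke is lost before it takes up). The vise's own friction holds the grip when the handle is let go.
- pivot_top (a point): On the ratchet axis, fixed to the vise, 100 mm above the bench, level with the handle. A clamping stroke takes about 0.9 N m while the jaw runs free (5 N at handle_grip; bumps to about 1.6 N m), felt only while moving. Once the block is gripped the torque climbs about 14 N m per radian of swing. The jaw closes 15 mm per radian. 2 N m is 12 N at handle_grip.
- selector (a joint): Direction lever, rad: -0.5 set to open (as found), +0.5 set to clamp, with firm stops; grows clockwise seen from above. Upright pivot on the handle's centre line, 66 mm from the ratchet axis; the lever points back toward that axis. Takes about 2 N at the tab; a detent holds it at either end. At clamp the tab is 20 mm to +y of the handle's centre line (y of handle_grip), at open 20 mm to -y.
- selector_tab (a point): Centre of the upright dark steel thumb tab at the lever's free end, 42 mm from the lever's pivot, 124 mm above the bench. The tab is 12 mm long (along the lever), 9 mm wide; its flat sides can be pushed between 115 and 133 mm above the bench. Below it the ratchet wheel ends 110 mm above the bench, the lever's arm 114 mm.
- jaw: Moving jaw: grey block 90 (x) x 27 x 42 mm with a steel face, on the bed rails, drawn by a rack. Origin: centre of its face, which looks along the vise's -y; 52 mm above the bench.
- block: Aluminium valve block, 50 (x) x 60 (y) x 50 mm, loose on the bed rails between the jaws. Origin: centre of its underside, 28 mm above the bench. It starts 1 to 7 mm off the fixed jaw; the moving jaw starts 18 to 38 mm off its other side and pushes it along.
- coupler_a: Brass quick coupler, 28 mm across, 54 mm tall, standing on the vise's base plate. Origin: centre of its foot. A bystander.
- union_nut: Brass union nut, 34 mm across, 30 mm tall, standing on the vise's base plate. Origin: centre of its foot. A bystander.
- spanner: Open-ended spanner, 180 mm long, lying on the bench in front of the vise. Origin near its middle. A bystander.
- gauge: Pressure gauge lying face up, 68 mm across, 30 mm high. Origin: centre of its underside. A bystander.
- sealant: White bottle of thread sealant, 44 mm across, 110 mm tall. Origin: centre of its foot. A bystander.
- tee: Brass tee fitting, 60 mm long, 30 mm high, lying on the bench. Origin: under its middle. A bystander.
- tray: Grey plastic tray of fittings, 140 x 200 x 40 mm. Origin: centre of its underside. A bystander.
Not all that is in view belongs to the job. There is more than one size of the block; the one meant has the size given above.

How it is judged:
On the way, in this order (a step that is already met when the one before it is completed fails the run):
1. the direction lever is flipped to the clamping side (value of joint selector above 0.38 rad), for 0.2 s.
2. the moving jaw has been ratcheted onto the block and presses it against the fixed jaw (contact force between jaw and block above 20 N and contact force between block and vise above 20 N), for 0.1 s.
At the end, for the whole second after the job is handed in: The moving jaw presses on the block with more than 30 N (2 N m at the handle gives about 75 N), held by the vise's own friction; the direction lever is still on the clamping side (above 0.38 rad); the block lies still; the handle is let go (contact force between jaw and block above 30 N and value of joint selector above 0.38 rad and linear speed of block below 0.02 m/s); the robot touches nothing.
It fails at once if the block is marked: the jaw presses on it with more than 145 N (about 3 N m at the handle) (contact force between jaw and block above 145 N).
It fails at once if the direction lever is forced: pushed with more than 30 N (contact force between the fingers and selector above 30 N).
It fails at once if the block is shifted by more than 14 mm (pushing it home takes 7 at most) (distance of block from where it was at the start of the episode above 0.014 m).
It fails at once if a bystander is moved by more than 15 mm (distance of any of coupler_a, union_nut, spanner, gauge, sealant, tee, tray from where it was at the start of the episode above 0.015 m).
It also fails if it takes over 62 s, if anything falls off the work surface, if the arm or the gripper's body presses on something with over 40 N, if the wrist force passes 120 N, or if a joint passes its speed limit or range.

## Working session

There is one attempt and no reset: what is moved stays moved. The work goes in short steps, Python scripts to look and compute and a tool call to move; the robot and the scene stay as the last step left them, time stands still between calls to the robot, and variables do not carry over. Pictures are saved under pics/ and viewed, about 8 in all and at most 12, crops included, and the job is handed in when it is done.

Besides the shell and the picture viewer there is one more tool, called after ">>>" as name([rows], argument=value, ...), one row to a line, values as JSON. drive_tool: Moves the arm, as the interface text tells. Its arguments: {"type":"object","properties":{"deltas":{"type":"array","items":{"type":"array"}},"force":{"type":"number"}},"required":["deltas"]}

```bash
mkdir -p pics; cat > h.py <<'E'
import numpy as np, cv2
from plant import r
def cam(n):
    s=r.snapshot(n); np.savez(f'{n}.npz',**{k:s[k] for k in s}); return s
def P(s,p):
    p=np.asarray(p,float); c=s['extrinsics']@np.append(p,1); f=240/np.tan(np.radians(s['fov_y'])/2)
    return np.array([s['cx']+f*c[0]/-c[2], s['cy']+f*-c[1]/-c[2]])
def U(s,px,z):
    E=np.array(s['extrinsics']);f=240/np.tan(np.radians(s['fov_y'])/2)
    d=E[:3,:3].T@np.array([(px[0]-s['cx'])/f,-(px[1]-s['cy'])/f,-1]); o=-E[:3,:3].T@E[:3,3]
    return o+d*(z-o[2])/d[2]
E
python3 - <<'E'
from h import *
for n in('top','side'):
    s=cam(n); print(n,s.keys(),s['fov_y'],s['cx'],s['cy'],np.round(s['extrinsics'],3).tolist())
    cv2.imwrite(f'pics/{n}0.png',s['color'][:,:,::-1])
print(r.get_state())
E
```

```text
top dict_keys(['color', 'fov_y', 'cx', 'cy', 'extrinsics']) 51.74767067784301 320.08405350178816 238.25725013563553 [[0.106, -0.994, -0.002, -0.044], [0.968, 0.102, 0.231, -0.57], [-0.229, -0.026, 0.973, -1.288], [0.0, 0.0, 0.0, 1.0]]
side dict_keys(['color', 'fov_y', 'cx', 'cy', 'extrinsics']) 43.313273288651864 314.592308527117 238.71512506959542 [[0.889, -0.457, -0.002, -0.491], [0.265, 0.512, 0.818, -0.229], [-0.373, -0.727, 0.576, -1.186], [0.0, 0.0, 0.0, 1.0]]
{'clock': 0.1, 'q': array([-1.19420487,  0.6898756 , -0.19452738,  1.56621421,  0.15728016,
        0.90247792, -0.21513276]), 'qd': array([ 1.26632893e-03, -9.88394332e-04,  4.53596767e-05, -2.86921660e-03,
        1.31853908e-03,  1.64553060e-04, -1.95149712e-04]), 'joint_torque': array([-2.50931218e-03, -5.28501606e+01, -1.27204008e+00, -1.53838795e+01,
       -5.27372409e-02,  1.88965685e-03,  5.52368613e-05]), 'tool_pos': array([0.20992507, 0.58812771, 0.24901257]), 'eef_rot': array([ 0.12003332,  0.69681045, -0.12114827,  0.69668522]), 'contact_force': array([ 0.61701307, -0.37471766, -0.20134445]), 'moment': array([ 0.03576446, -0.00050963, -0.0126201 ]), 'opening': 0.9989382007680574}
```

View pics/top0.png

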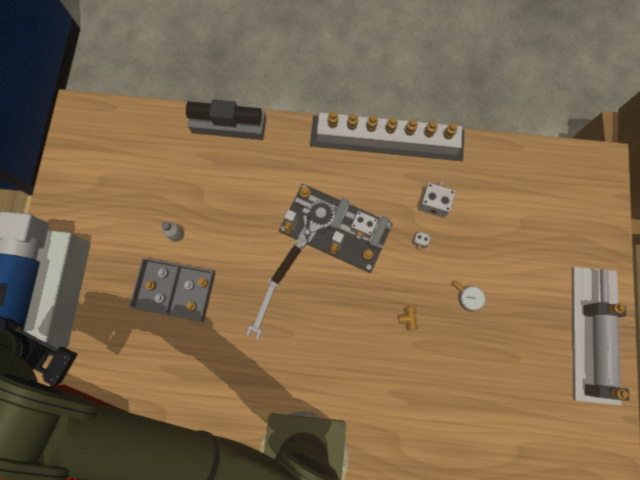

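View pics/side0.png

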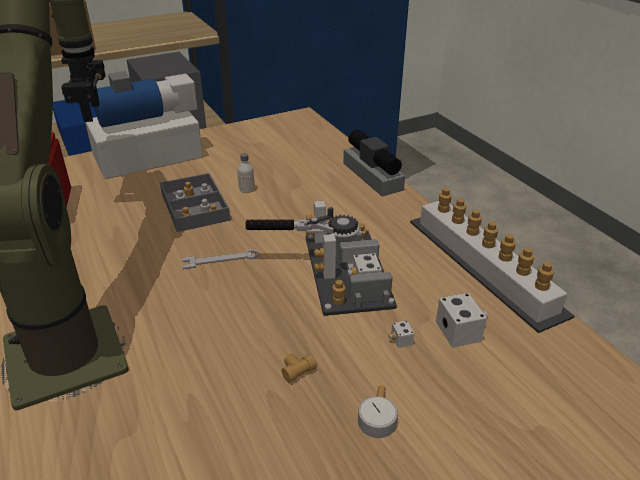

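The top view shows the vise near (320,215), with the handle pointing down-left to the grip at about (287,263). The spanner lies beyond the handle's end. I'll enlarge both views.

```bash
python3 - <<'E'
from h import *
t=np.load('top.npz');s=np.load('side.npz')
a=cv2.resize(t['color'][170:290,260:410,::-1],None,fx=5,fy=5,interpolation=cv2.INTER_CUBIC)
cv2.imwrite('pics/top1.png',a)
b=cv2.resize(s['color'][190:320,240:400,::-1],None,fx=4.6,fy=4.6,interpolation=cv2.INTER_CUBIC)
cv2.imwrite('pics/side1.png',b)
E
```

```text
(no output)
```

View pics/top1.png

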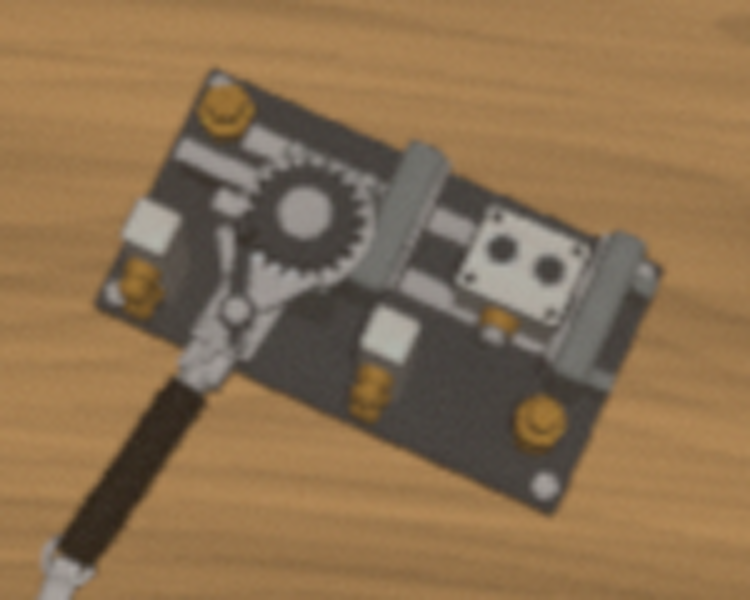

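View pics/side1.png

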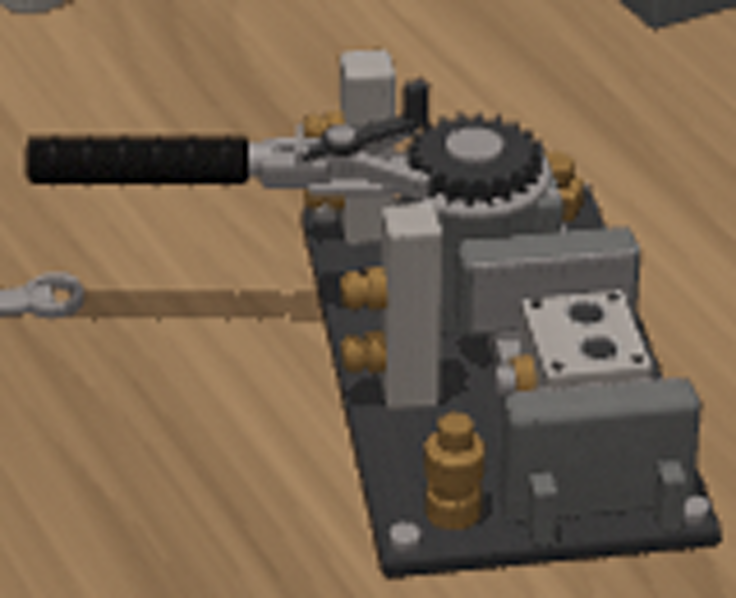

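```bash
cat >> h.py <<'E'
def tri(ss,pxs):
    from scipy.optimize import least_squares
    f=lambda p:np.concatenate([P(s,p)-q for s,q in zip(ss,pxs)])
    o=least_squares(f,[.6,0,.1]); return o.x,o.fun
E
python3 - <<'E'
from h import *
t=dict(np.load('top.npz'));s=dict(np.load('side.npz'))
T=lambda u,v:np.array([260+u/5,170+v/5]); S=lambda u,v:np.array([240+u/4.6,190+v/4.6])
for n,a,b in [('axis',T(305,213),S(473,143)),('postL',T(151,226),S(366,65)),('postR',T(389,335),S(413,220)),('tabtop',T(243,232),S(416,84)),('selpiv',T(237,308),S(342,138)),('gripout',T(77,555),S(28,160)),('gripin',T(190,388),S(247,160))]:
    p,e=tri([t,s],[a,b]); print(n,p.round(4),e.round(1))
for n,a,z in [('axis',T(305,213),.113),('postL',T(151,226),.118),('postR',T(389,335),.118),('c1',T(213,72),.012),('c2',T(660,268),.012),('c3',T(552,512),.012),('c4',T(98,303),.012),('tabtop',T(243,232),.133),('selpiv',T(237,308),.118),('gout',T(77,555),.1),('gin',T(190,388),.1),('spannerjaw',T(65,560),.01)]:
    print(n,U(t,a,z).round(4))
E
```

```text
axis [0.6335 0.0194 0.1117] [ 0.3 -0.6 -0.5  0.2]
postL [0.616  0.1001 0.1173] [ 0.3 -0.6 -0.5  0.1]
postR [ 0.5711 -0.0322  0.1173] [ 0.5 -1.  -0.9  0.2]
tabtop [0.6154 0.0493 0.134 ] [ 0.6 -1.4 -1.3  0.4]
selpiv [0.5766 0.0498 0.1141] [ 0.2 -0.5 -0.4  0.1]
gripout [0.4378 0.1189 0.1029] [ 0.1 -0.3 -0.2  0.1]
gripin [0.5339 0.0703 0.102 ] [ 0.3 -0.6 -0.6  0.1]
axis [0.6314 0.0199 0.113 ]
postL [0.6141 0.1006 0.118 ]
postR [ 0.5681 -0.0312  0.118 ]
c1 [0.7405 0.0857 0.012 ]
c2 [ 0.6495 -0.1831  0.012 ]
c3 [ 0.5017 -0.1331  0.012 ]
c4 [0.595  0.1353 0.012 ]
tabtop [0.6118 0.0506 0.133 ]
selpiv [0.5742 0.05   0.118 ]
gout [0.4375 0.1194 0.1   ]
gin [0.5325 0.0709 0.1   ]
spannerjaw [0.4463 0.1354 0.01  ]
```

```bash
python3 - <<'E'
from h import *
from scipy.spatial.transform import Rotation as R
t=dict(np.load('top.npz'))
T=lambda u,v:np.array([260+u/5,170+v/5])
A=np.array([.634,.0197]);M=R.from_euler('z',-.326).as_matrix()[:2,:2]
for n,a,z in [('jawface',T(449,160),.073),('jawface2',T(388,288),.073),('jawback',T(415,142),.073),('blk',T(491,203),.078),('blk2',T(458,285),.078),('blkfar',T(592,242),.078),('fix',T(610,234),.076),('fix2',T(553,372),.076)]:
    print(n,(M.T@(U(t,a,z)[:2]-A)).round(4))
st=r.get_state(); print(R.from_quat(st['eef_rot']).as_matrix().round(3), st['tool_pos'])
E
```

```text
jawface [ 0.0692 -0.0555]
jawface2 [-0.0118 -0.0549]
jawback [ 0.0709 -0.0341]
blk [ 0.0547 -0.0869]
blk2 [ 0.0045 -0.0893]
blkfar [ 0.0575 -0.1461]
fix [ 0.0664 -0.1533]
fix2 [-0.018  -0.1557]
[[-0.     0.336  0.942]
 [-0.002  0.942 -0.336]
 [-1.    -0.002  0.   ]] [0.20992507 0.58812771 0.24901257]
```

Vise fit: the axis is at (0.634, 0.020) and the yaw is -0.326. The handle is at +0.14 rad and the tab is on the open side. The tool's y and z already line up with the vise's y and x. I'll approach with the fingers closed.

>>> drive_tool([
  [[0, 0, 0], [0, -1.0, 1.5], 4],
  [[0, 0, 0], [0, -1.9, 3.2], 0],
  [[0, 0, 0], [0, -1.9, 3.2], 0],
  [[0, 0, 0], [0, -1.9, 3.2], 0],
  [[0, 0, 0], [0, -1.9, 3.2], 0],
  [[0, 0, 0], [0, -1.9, 3.2], 0],
  [[0, 0, 0], [0, -1.9, 3.2], 0],
  [[0, 0, 0], [0, -1.9, 3.2], 0],
  [[0, 0, 0], [0, -1.9, 3.2], 0],
  [[0, 0, 0], [0, -1.9, 3.2], 0],
  [[0, 0, 0], [0, -1.9, 3.2], 0],
  [[0, 0, 0], [0, -1.9, 3.2], 0],
], force=20)

```text
clock: 1.1
tool_pos: [0.4828, 0.2573, 0.2494]
eef_rot: [0.12, 0.697, -0.121, 0.697]
contact_force: [0.2, 0.6, 0.4]
opening: 0.12
```

>>> drive_tool([
  [[0, 0, 0], [0, -1.6, 2.8], 0],
  [[0, 0, 0], [0, -1.6, 2.8], 0],
  [[0, 0, 0], [0, -1.6, 2.8], 0],
  [[0, 0, 0], [0, -1.6, 2.8], 0],
  [[0, 0, 0], [0, -1.6, 2.8], 0],
  [[0, 0, 0], [0, -1.6, 2.8], 0],
  [[0, 0, 0], [0, -1.6, 2.5], 0],
  [[0, 0, 0], [3.0, 0, 0], 0],
  [[0, 0, 0], [3.0, 0, 0], 0],
  [[0, 0, 0], [2.0, 0, 0], 0],
  [[0, 0, 0], [0, 0, 0], 0],
  [[0, 0, 0], [0, 0, 0], 0],
])

```text
clock: 2.1
tool_pos: [0.6254, 0.0886, 0.1688]
eef_rot: [0.12, 0.698, -0.121, 0.696]
contact_force: [0.4, 1.2, -0.1]
opening: 0.004
```

>>> drive_tool([
  [[0, 0, 0], [1.5, -0.1, 0.3], 0],
  [[0, 0, 0], [1.0, 0, 0], 0],
  [[0, 0, 0], [0.7, 0, 0], 0],
  [[0, 0, 0], [0.2, 0, 0], 0],
  [[0, 0, 0], [0, 0, 0], 0],
])

```text
clock: 2.52
tool_pos: [0.6285, 0.0869, 0.1357]
eef_rot: [0.121, 0.697, -0.121, 0.697]
contact_force: [0.7, -0.1, 0.3]
opening: 0.006
```

```bash
python3 - <<'E'
from h import *
s=cam('side');t=cam('top')
b=cv2.resize(s['color'][150:290,240:400,::-1],None,fx=3.8,fy=3.8,interpolation=cv2.INTER_CUBIC)
cv2.imwrite('pics/s2.png',b); st=r.get_state(); print(st['tool_pos'],st['contact_force'])
E
```

```text
[0.62904494 0.08700528 0.13635427] [-0.46670302  0.7269298   0.52895233]
```

View pics/s2.png

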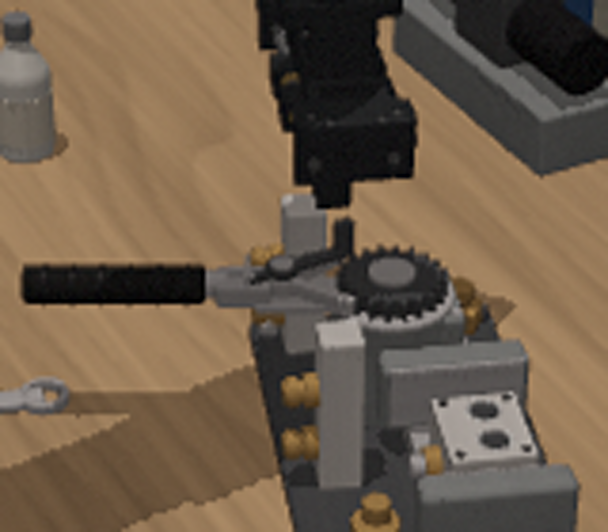

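The closed fingertip stands just to the +y side of the tab (tip at 333,200; tab at 343,235), above the post. I'll lower it slightly and push along tool -y.

>>> drive_tool([
  [[0, 0, 0], [0.3, -0.5, 0], 0],
  [[0, 0, 0], [0, -0.5, 0], 0],
  [[0, 0, 0], [0, -0.4, 0], 0],
  [[0, 0, 0], [0, -0.3, 0], 0],
  [[0, 0, 0], [0, -0.3, 0], 0],
  [[0, 0, 0], [0, -0.3, 0], 0],
  [[0, 0, 0], [0, -0.2, 0], 0],
])

```text
clock: 3.2
tool_pos: [0.621, 0.0632, 0.1331]
eef_rot: [0.121, 0.696, -0.12, 0.697]
contact_force: [1.6, 1.2, 0.4]
opening: 0.008
```

>>> drive_tool([
  [[0, 0, 0], [0, -0.3, 0], 0],
  [[0, 0, 0], [0, -0.3, 0], 0],
  [[0, 0, 0], [0, -0.3, 0], 0],
  [[0, 0, 0], [0, -0.3, 0], 0],
  [[0, 0, 0], [0, 0, 0], 0],
])

```text
clock: 3.62
tool_pos: [0.6156, 0.0506, 0.1326]
eef_rot: [0.12, 0.697, -0.121, 0.696]
contact_force: [-0.8, 1.1, -0.1]
opening: 0.004
```

```bash
python3 - <<'E'
from h import *
s=cam('side');t=cam('top')
a=cv2.resize(t['color'][180:250,280:370,::-1],None,fx=5,fy=5,interpolation=cv2.INTER_CUBIC)
b=cv2.resize(s['color'][185:255,280:370,::-1],None,fx=5,fy=5,interpolation=cv2.INTER_CUBIC)
cv2.imwrite('pics/s3.png',np.vstack([a[:290],b[:300]])); st=r.get_state(); print(st['tool_pos'],st['contact_force'])
E
```

```text
[0.61526169 0.05104183 0.13234873] [0.38797544 0.91036081 0.15655252]
```

View pics/s3.png

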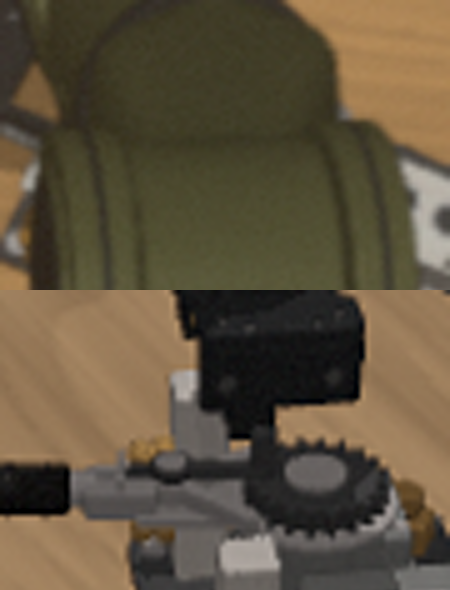

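The lever is now about mid-travel (pivot at 172,462; tab at 262,435), pushed by the finger with very little force. I'll continue.

>>> drive_tool([
  [[0, 0, 0], [0, -0.3, 0], 0],
  [[0, 0, 0], [0, -0.3, 0], 0],
  [[0, 0, 0], [0, -0.3, 0], 0],
  [[0, 0, 0], [0, -0.2, 0], 0],
  [[0, 0, 0], [0, -0.2, 0], 0],
  [[0, 0, 0], [0, -0.1, 0], 0],
  [[0, 0, 0], [0, 0, 0], 0],
])

```text
clock: 4.3
tool_pos: [0.6115, 0.038, 0.1327]
eef_rot: [0.121, 0.697, -0.121, 0.697]
contact_force: [-0.4, 0.1, -1.2]
opening: 0.004
```

```bash
python3 - <<'E'
from h import *
s=cam('side')
b=cv2.resize(s['color'][185:255,270:370,::-1],None,fx=6,fy=6,interpolation=cv2.INTER_CUBIC)
cv2.imwrite('pics/s4.png',b); st=r.get_state(); print(st['tool_pos'],st['contact_force'])
E
```

```text
[0.61161908 0.0380286  0.13272831] [0.26509286 0.63214652 0.22829362]
```

View pics/s4.png

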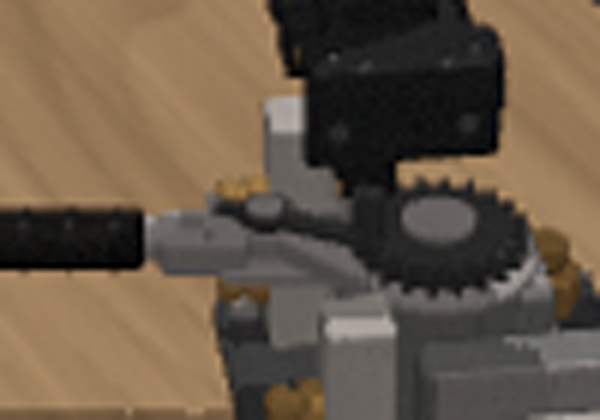

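```bash
cat >> h.py <<'E'
A=np.array([.634,.0197])
def tab(th,s,z=.133,L=.042):
    a=2.8156-th; u=np.array([np.cos(a),np.sin(a)]); b=a+np.pi-s
    p=A+.066*u+L*np.array([np.cos(b),np.sin(b)]); return np.append(p,z)
E
python3 - <<'E'
from h import *
s=dict(np.load('side.npz'))
for th in(.143,.05,.2):
  for v in(-.5,0,.2,.3,.4,.5): print(th,v,[((P(s,tab(th,v,z))-[270,185])*6).round(0).tolist() for z in(.133,.115)])
  print(((P(s,np.append(A+.112*np.array([np.cos(2.8156-th),np.sin(2.8156-th)]),.1))-[270,185])*6).round(0))
E
```

```text
0.143 -0.5 [[357.0, 141.0], [356.0, 181.0]]
0.143 0 [[372.0, 170.0], [371.0, 210.0]]
0.143 0.2 [[371.0, 182.0], [370.0, 222.0]]
0.143 0.3 [[368.0, 188.0], [367.0, 228.0]]
0.143 0.4 [[364.0, 193.0], [364.0, 234.0]]
0.143 0.5 [[360.0, 199.0], [359.0, 239.0]]
[139. 244.]
0.05 -0.5 [[353.0, 145.0], [352.0, 185.0]]
0.05 0 [[373.0, 173.0], [372.0, 213.0]]
0.05 0.2 [[373.0, 185.0], [372.0, 225.0]]
0.05 0.3 [[372.0, 191.0], [371.0, 231.0]]
0.05 0.4 [[369.0, 197.0], [368.0, 237.0]]
0.05 0.5 [[365.0, 203.0], [365.0, 243.0]]
[140. 259.]
0.2 -0.5 [[360.0, 139.0], [359.0, 178.0]]
0.2 0 [[372.0, 168.0], [371.0, 208.0]]
0.2 0.2 [[369.0, 180.0], [369.0, 220.0]]
0.2 0.3 [[366.0, 185.0], [365.0, 226.0]]
0.2 0.4 [[362.0, 191.0], [361.0, 231.0]]
0.2 0.5 [[357.0, 197.0], [356.0, 237.0]]
[140. 234.]
```

>>> drive_tool([
  [[0, 0, 0], [0, -0.2, 0], 0],
  [[0, 0, 0], [0, -0.2, 0], 0],
  [[0, 0, 0], [0, 0, 0], 0],
])

```text
clock: 4.6
tool_pos: [0.6101, 0.035, 0.1327]
eef_rot: [0.121, 0.697, -0.12, 0.697]
contact_force: [-0.3, 1.5, -0.1]
opening: 0.003
```

>>> drive_tool([
  [[0, 0, 0], [0, -0.2, 0], 0],
  [[0, 0, 0], [0, 0, 0], 0],
])

```text
clock: 4.77
tool_pos: [0.6098, 0.034, 0.1328]
eef_rot: [0.121, 0.697, -0.12, 0.697]
contact_force: [0.7, 3.6, -0.6]
opening: 0.0
```

```bash
python3 - <<'E'
from h import *
s=cam('side')
b=cv2.resize(s['color'][195:245,300:365,::-1],None,fx=10,fy=10,interpolation=cv2.INTER_CUBIC)
cv2.imwrite('pics/s5.png',b); st=r.get_state(); print(st['tool_pos'],st['contact_force'])
for v in(.2,.3,.4,.5): print(v,[((P(s,tab(.143,v,z))-[300,195])*10).round(0).tolist() for z in(.133,.115)])
E
```

```text
[0.60980718 0.03386085 0.13281686] [ 0.46369903  2.58924821 -0.49957435]
0.2 [[318.0, 203.0], [316.0, 270.0]]
0.3 [[313.0, 213.0], [312.0, 280.0]]
0.4 [[307.0, 222.0], [306.0, 290.0]]
0.5 [[300.0, 232.0], [299.0, 299.0]]
```

View pics/s5.png

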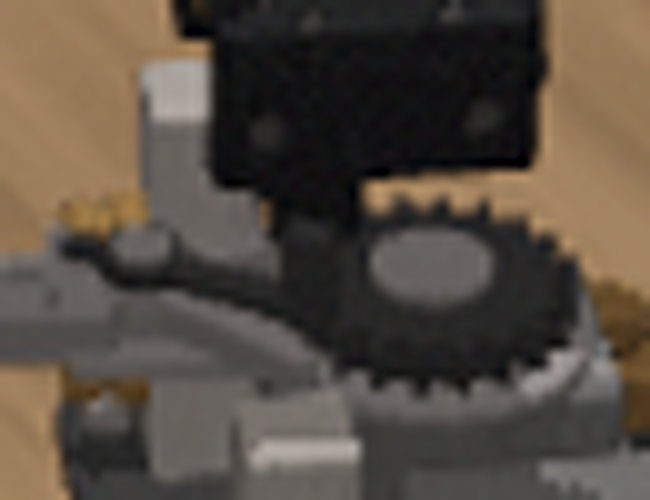

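Force rose to about 3 N and motion stalled, so the lever is at its stop; the tab also looks to be at about 0.45. I'll retreat, rise, and move above the grip with the fingers opening.

>>> drive_tool([
  [[0, 0, 0], [0, 0.5, 0], 0],
  [[0, 0, 0], [-2.0, 0, 0], 0],
  [[0, 0, 0], [-2.5, 0, 0], 0],
  [[0, 0, 0], [-2.3, 0, 0], 4.4],
  [[0, 0, 0], [0, 0.2, -2.3], 4.4],
  [[0, 0, 0], [0, 0.2, -2.3], 4.4],
  [[0, 0, 0], [0, 0.2, -2.3], 4.4],
  [[0, 0, 0], [0, 0.2, -2.3], 4.4],
  [[0, 0, 0], [0, 0.2, -2.3], 4.4],
  [[0, 0, 0], [0, 0.2, -2.1], 4.4],
  [[7.1, 0, 0], [0, 0, 0], 4.4],
  [[0, 0, 0], [0, 0, 0], 4.4],
])

```text
clock: 5.82
tool_pos: [0.4865, 0.0945, 0.201]
eef_rot: [0.164, 0.688, -0.165, 0.688]
contact_force: [0.0, -0.1, -0.9]
opening: 0.501
```

```bash
python3 - <<'E'
from h import *
s=cam('side')
b=cv2.resize(s['color'][180:270,230:365,::-1],None,fx=6,fy=6,interpolation=cv2.INTER_CUBIC)[:600,:800]
cv2.imwrite('pics/s6.png',b); st=r.get_state(); print(st['tool_pos'],st['contact_force'],st['opening'])
for v in(.3,.4,.5): print(v,[((P(s,tab(.143,v,z))-[230,180])*6).round(0).tolist() for z in(.133,.115)])
E
```

```text
[0.48744685 0.09417037 0.20095528] [ 0.1222043   0.06172846 -0.72991601] 0.5015317864655985
0.3 [[608.0, 218.0], [607.0, 258.0]]
0.4 [[604.0, 223.0], [604.0, 264.0]]
0.5 [[600.0, 229.0], [599.0, 269.0]]
```

View pics/s6.png

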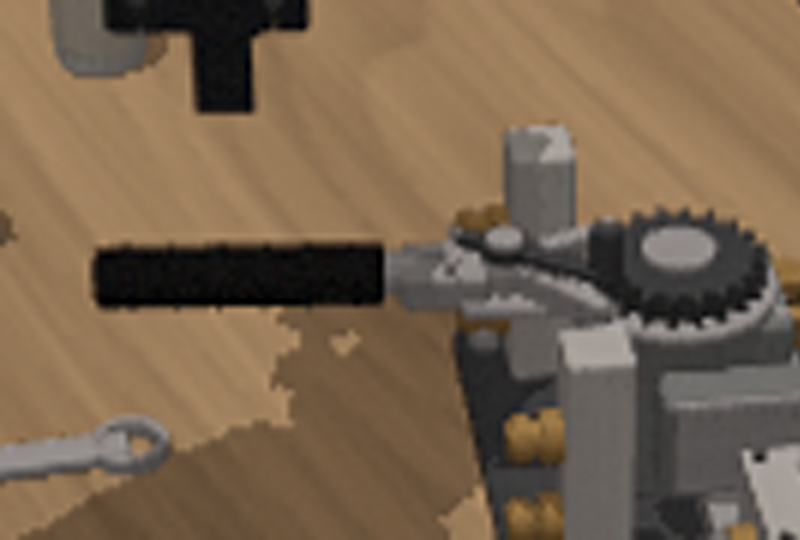

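The lever sits at the clamp stop (tab at 606,245, matching about 0.45–0.5) and the handle hasn't moved. I'll descend so the fingers straddle the grip.

>>> drive_tool([
  [[0, 0, 0], [3.0, 0, 0], 4.4],
  [[0, 0, 0], [3.0, 0, 0], 4.4],
  [[0, 0, 0], [2.5, 0, 0], 4.4],
  [[0, 0, 0], [1.4, 0, 0], 4.4],
  [[0, 0, 0], [0.5, 0, 0], 4.4],
  [[0, 0, 0], [0, 0, 0], 3.4],
  [[0, 0, 0], [0, 0, 0], 3.4],
])

```text
clock: 6.45
tool_pos: [0.488, 0.0944, 0.097]
eef_rot: [0.163, 0.688, -0.163, 0.688]
contact_force: [0.2, -0.1, 0.8]
opening: 0.391
```

>>> drive_tool([
  [[-2.8, 0, 0], [0, -0.8, 0.02], 3.4],
  [[-4.6, 0, 0], [0, -1.32, 0.05], 3.4],
  [[-4.6, 0, 0], [0, -1.32, 0.05], 3.4],
  [[-4.6, 0, 0], [0, -1.32, 0.05], 3.4],
  [[-4.6, 0, 0], [0, -1.32, 0.05], 3.4],
  [[0, 0, 0], [0, 0, 0], 3.4],
])

```text
clock: 6.95
tool_pos: [0.4706, 0.0334, 0.0979]
eef_rot: [0.034, 0.706, -0.035, 0.707]
contact_force: [-1.5, 0.2, -0.3]
opening: 0.387
```

>>> drive_tool([
  [[-4.6, 0, 0], [0, -1.32, 0.05], 3.4],
  [[-4.6, 0, 0], [0, -1.32, 0.05], 3.4],
  [[-4.6, 0, 0], [0, -1.32, 0.05], 3.4],
  [[-4.6, 0, 0], [0, -1.32, 0.05], 3.4],
  [[-4.6, 0, 0], [0, -1.32, 0.05], 3.4],
  [[0, 0, 0], [0, 0, 0], 3.4],
  [[0, 0, 0], [0, 0, 0], 3.4],
])

```text
clock: 7.53
tool_pos: [0.4778, -0.0286, 0.0974]
eef_rot: [-0.106, 0.698, 0.106, 0.7]
contact_force: [-0.7, 0.3, 0.3]
opening: 0.386
```

>>> drive_tool([
  [[0, 0, 0], [0, 0.8, 0], 3.4],
  [[4.6, 0, 0], [0, 1.32, 0.05], 3.4],
  [[4.6, 0, 0], [0, 1.32, 0.05], 3.4],
  [[4.6, 0, 0], [0, 1.32, 0.05], 3.4],
  [[4.6, 0, 0], [0, 1.32, 0.05], 3.4],
  [[4.6, 0, 0], [0, 1.32, 0.05], 3.4],
])

```text
clock: 8.03
tool_pos: [0.4685, 0.0449, 0.0972]
eef_rot: [0.036, 0.705, -0.037, 0.707]
contact_force: [3.9, -6.5, -0.5]
opening: 0.384
```

>>> drive_tool([
  [[4.6, 0, 0], [0, 1.32, 0.05], 3.4],
  [[4.6, 0, 0], [0, 1.32, 0.05], 3.4],
  [[4.6, 0, 0], [0, 1.32, 0.05], 3.4],
  [[4.6, 0, 0], [0, 1.32, 0.05], 3.4],
  [[4.6, 0, 0], [0, 1.32, 0.05], 3.4],
  [[4.6, 0, 0], [0, 1.32, 0.05], 3.4],
  [[4.6, 0, 0], [0, 1.32, 0.05], 3.4],
  [[4.6, 0, 0], [0, 1.32, 0.05], 3.4],
  [[4.6, 0, 0], [0, 1.32, 0.05], 3.4],
  [[0, 0, 0], [0, 0, 0], 3.4],
])

```text
clock: 8.87
tool_pos: [0.519, 0.1516, 0.0968]
eef_rot: [0.282, 0.648, -0.282, 0.649]
contact_force: [-0.7, -2.8, 1.0]
opening: 0.391
```

```bash
cat >> h.py <<'E'
def info():
    from scipy.spatial.transform import Rotation as R
    st=r.get_state(); d=st['tool_pos'][:2]-A; rad=np.hypot(*d); a=np.arctan2(d[1],d[0])%(2*np.pi); th=2.8156-a
    tang=np.array([np.sin(a),-np.cos(a)]); F=st['contact_force'][:2]
    Y=R.from_quat(st['eef_rot']).as_matrix()[:2,1]
    print('clock %.2f th_tool %.3f handle(fwd) %.3f rad %.4f z %.4f yawth %.3f Ft %.2f Fr %.2f torque %.2f'%(st['clock'],th,th-.005/rad,rad,st['tool_pos'][2],-np.arctan2(-Y[0],Y[1])-.326,F@tang,F@d/rad,F@tang*rad))
E
python3 - <<'E'
from h import *
info(); s=cam('side')
b=cv2.resize(s['color'][190:320,270:400,::-1],None,fx=4.6,fy=4.6,interpolation=cv2.INTER_CUBIC)
cv2.imwrite('pics/s7.png',b)
A_=A;c,sn=np.cos(-.326),np.sin(-.326)
for y in(-.055,-.065,-.075,-.087): print(y,[((P(s,[A[0]+c*x-sn*y,A[1]+sn*x+c*y,.073])-[270,190])*4.6).round(0).tolist() for x in(-.045,.045)])
E
```

```text
clock 8.87 th_tool 0.528 handle(fwd) 0.499 rad 0.1749 z 0.0968 yawth 0.494 Ft -2.35 Fr -1.64 torque -0.41
-0.055 [[261.0, 280.0], [443.0, 263.0]]
-0.065 [[264.0, 292.0], [447.0, 275.0]]
-0.075 [[268.0, 304.0], [452.0, 287.0]]
-0.087 [[272.0, 319.0], [458.0, 302.0]]
```

View pics/s7.png

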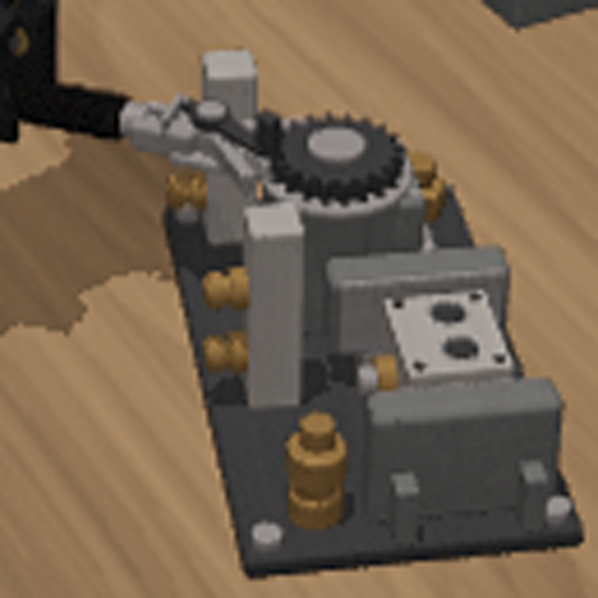

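The jaw has advanced about 15 mm and the lever is still on the clamp side (tab at 270,130). Now the backstroke, then the second stroke.

>>> drive_tool([
  [[0, 0, 0], [0, -0.9, 0.2], 3.4],
  [[-5.0, 0, 0], [0, -1.44, 0.1], 3.4],
  [[-5.0, 0, 0], [0, -1.44, 0.1], 3.4],
  [[-5.0, 0, 0], [0, -1.44, 0.1], 3.4],
  [[-5.0, 0, 0], [0, -1.44, 0.1], 3.4],
  [[-5.0, 0, 0], [0, -1.44, 0.1], 3.4],
  [[-5.0, 0, 0], [0, -1.44, 0.1], 3.4],
  [[-5.0, 0, 0], [0, -1.44, 0.1], 3.4],
  [[-5.0, 0, 0], [0, -1.44, 0.1], 3.4],
  [[-5.0, 0, 0], [0, -1.44, 0.1], 3.4],
  [[-5.0, 0, 0], [0, -1.44, 0.1], 3.4],
  [[-5.0, 0, 0], [0, -1.44, 0.1], 3.4],
])

```text
clock: 9.92
tool_pos: [0.4646, -0.0039, 0.097]
eef_rot: [-0.051, 0.706, 0.053, 0.705]
contact_force: [-1.3, 1.5, 0.6]
opening: 0.388
```

>>> drive_tool([
  [[-5.0, 0, 0], [0, -1.44, 0.05], 3.4],
  [[0, 0, 0], [0, 0, 0], 3.4],
])

```text
clock: 10.08
tool_pos: [0.4677, -0.0213, 0.0968]
eef_rot: [-0.08, 0.703, 0.08, 0.702]
contact_force: [0.7, -0.1, -0.4]
opening: 0.382
```

```bash
python3 -c "
from h import *
info()"
```

```text
clock 10.08 th_tool -0.568 handle(fwd) -0.597 rad 0.1712 z 0.0968 yawth -0.553 Ft -0.23 Fr -0.62 torque -0.04
```

>>> drive_tool([
  [[0, 0, 0], [0, 0.8, 0.1], 3.4],
  [[4.6, 0, 0], [0, 1.36, 0.08], 3.4],
  [[4.6, 0, 0], [0, 1.36, 0.08], 3.4],
  [[4.6, 0, 0], [0, 1.36, 0.08], 3.4],
  [[4.6, 0, 0], [0, 1.36, 0.08], 3.4],
  [[4.6, 0, 0], [0, 1.36, 0.08], 3.4],
  [[4.6, 0, 0], [0, 1.36, 0.08], 3.4],
  [[4.6, 0, 0], [0, 1.36, 0.08], 3.4],
  [[4.6, 0, 0], [0, 1.36, 0.08], 3.4],
  [[4.6, 0, 0], [0, 1.36, 0.08], 3.4],
  [[4.6, 0, 0], [0, 1.36, 0.08], 3.4],
])

```text
clock: 11.0
tool_pos: [0.4921, 0.1201, 0.0968]
eef_rot: [0.201, 0.678, -0.203, 0.677]
contact_force: [0.6, -6.2, 1.4]
opening: 0.388
```

```bash
python3 -c "
from h import *
info()"
```

```text
clock 11.00 th_tool 0.290 handle(fwd) 0.261 rad 0.1738 z 0.0968 yawth 0.254 Ft -4.77 Fr -4.06 torque -0.83
```

Running free still (0.83 N m). I'll finish the stroke at a slower rate.

>>> drive_tool([
  [[3.0, 0, 0], [0, 0.9, 0.08], 3.4],
  [[3.0, 0, 0], [0, 0.9, 0.08], 3.4],
  [[3.0, 0, 0], [0, 0.9, 0.08], 3.4],
  [[3.0, 0, 0], [0, 0.9, 0.08], 3.4],
])

```text
clock: 11.33
tool_pos: [0.5149, 0.1469, 0.0966]
eef_rot: [0.27, 0.654, -0.273, 0.652]
contact_force: [-3.0, -4.1, 3.1]
opening: 0.383
```

```bash
python3 -c "
from h import *
info()"
```

```text
clock 11.33 th_tool 0.492 handle(fwd) 0.464 rad 0.1742 z 0.0966 yawth 0.461 Ft -5.05 Fr -0.93 torque -0.88
```

>>> drive_tool([
  [[3.0, 0, 0], [0, 0.9, 0.08], 3.4],
  [[2.0, 0, 0], [0, 0.6, 0.04], 3.4],
])

```text
clock: 11.5
tool_pos: [0.5266, 0.1572, 0.0965]
eef_rot: [0.298, 0.642, -0.3, 0.64]
contact_force: [-4.7, -2.9, 3.6]
opening: 0.388
```

```bash
python3 -c "
from h import *
info();s=cam('side')
b=cv2.resize(s['color'][230:310,310:400,::-1],None,fx=7,fy=7,interpolation=cv2.INTER_CUBIC)
cv2.imwrite('pics/s8.png',b)"
```

```text
clock 11.50 th_tool 0.582 handle(fwd) 0.553 rad 0.1745 z 0.0965 yawth 0.548 Ft -5.53 Fr 0.61 torque -0.97
```

View pics/s8.png

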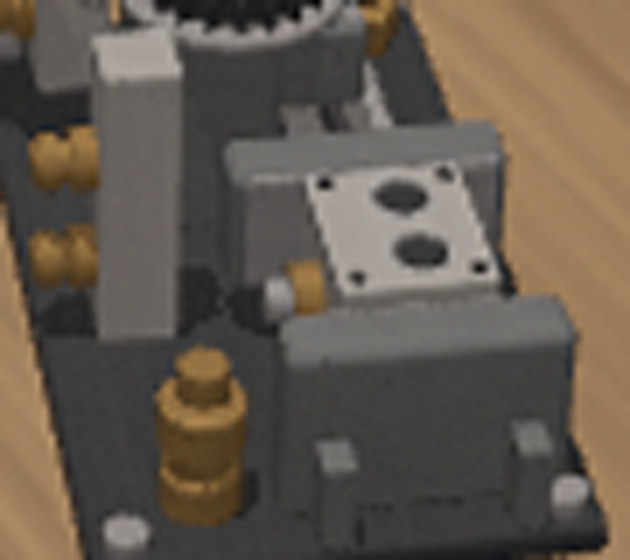

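The jaw is close to the block now, with a few mm left (jaw edge at (240,180)–(497,160), block's rear edge at (310,178)–(455,160)). Backstroke for the third stroke.

>>> drive_tool([
  [[0, 0, 0], [0, -0.9, 0.2], 3.4],
  [[-5.0, 0, 0], [0, -1.44, 0.1], 3.4],
  [[-5.0, 0, 0], [0, -1.44, 0.1], 3.4],
  [[-5.0, 0, 0], [0, -1.44, 0.1], 3.4],
  [[-5.0, 0, 0], [0, -1.44, 0.1], 3.4],
  [[-5.0, 0, 0], [0, -1.44, 0.1], 3.4],
  [[-5.0, 0, 0], [0, -1.44, 0.1], 3.4],
  [[-5.0, 0, 0], [0, -1.44, 0.1], 3.4],
  [[-5.0, 0, 0], [0, -1.44, 0.1], 3.4],
  [[-5.0, 0, 0], [0, -1.44, 0.1], 3.4],
  [[-5.0, 0, 0], [0, -1.44, 0.1], 3.4],
  [[-5.0, 0, 0], [0, -1.44, 0.1], 3.4],
])

```text
clock: 12.55
tool_pos: [0.4684, 0.0068, 0.0969]
eef_rot: [-0.032, 0.706, 0.035, 0.707]
contact_force: [-0.5, 0.9, 0.5]
opening: 0.384
```

>>> drive_tool([
  [[-5.0, 0, 0], [0, -1.44, 0.05], 3.4],
  [[0, 0, 0], [0, 0, 0], 3.4],
])

```text
clock: 12.72
tool_pos: [0.4706, -0.0108, 0.0968]
eef_rot: [-0.061, 0.704, 0.061, 0.705]
contact_force: [-0.8, -0.8, -0.6]
opening: 0.381
```

>>> drive_tool([
  [[0, 0, 0], [0, 0.8, 0.1], 3.4],
  [[3.5, 0, 0], [0, 1.03, 0.06], 3.4],
  [[3.5, 0, 0], [0, 1.03, 0.06], 3.4],
  [[3.5, 0, 0], [0, 1.03, 0.06], 3.4],
  [[3.5, 0, 0], [0, 1.03, 0.06], 3.4],
])

```text
clock: 13.13
tool_pos: [0.4698, 0.0414, 0.0968]
eef_rot: [0.026, 0.706, -0.027, 0.707]
contact_force: [3.8, -9.1, -2.9]
opening: 0.384
```

```bash
python3 -c "
from h import *
info()"
```

```text
clock 13.13 th_tool -0.195 handle(fwd) -0.225 rad 0.1656 z 0.0968 yawth -0.252 Ft -8.56 Fr -4.97 torque -1.42
```

>>> drive_tool([
  [[1.5, 0, 0], [0, 0.43, 0.02], 3.4],
  [[1.5, 0, 0], [0, 0.43, 0.02], 3.4],
  [[0, 0, 0], [0, 0, 0], 3.4],
])

```text
clock: 13.38
tool_pos: [0.471, 0.0483, 0.0967]
eef_rot: [0.043, 0.705, -0.046, 0.706]
contact_force: [3.6, -10.5, -2.0]
opening: 0.386
```

```bash
python3 -c "
from h import *
info()"
```

```text
clock 13.38 th_tool -0.152 handle(fwd) -0.183 rad 0.1655 z 0.0967 yawth -0.201 Ft -9.67 Fr -5.40 torque -1.60
```

>>> drive_tool([
  [[0, 0, 0], [0, 0, 0], 3.4],
  [[0, 0, 0], [0, 0, 0], 3.4],
])

```text
clock: 13.55
tool_pos: [0.4709, 0.0476, 0.0967]
eef_rot: [0.043, 0.705, -0.046, 0.706]
contact_force: [3.3, -10.3, -1.6]
opening: 0.385
```

```bash
python3 -c "
from h import *
info()"
```

```text
clock 13.55 th_tool -0.156 handle(fwd) -0.187 rad 0.1654 z 0.0967 yawth -0.201 Ft -9.62 Fr -5.05 torque -1.59
```

>>> drive_tool([
  [[1.0, 0, 0], [0, 0.3, 0.01], 3.4],
  [[0, 0, 0], [0, 0, 0], 3.4],
  [[0, 0, 0], [0, 0, 0], 3.4],
])

```text
clock: 13.8
tool_pos: [0.4714, 0.0498, 0.0967]
eef_rot: [0.049, 0.705, -0.052, 0.706]
contact_force: [3.7, -10.4, -2.9]
opening: 0.389
```

```bash
python3 -c "
from h import *
info()"
```

```text
clock 13.80 th_tool -0.143 handle(fwd) -0.173 rad 0.1654 z 0.0967 yawth -0.182 Ft -9.54 Fr -5.50 torque -1.58
```

>>> drive_tool([
  [[1.0, 0, 0], [0, 0.3, 0.01], 3.4],
  [[1.0, 0, 0], [0, 0.3, 0.01], 3.4],
  [[0, 0, 0], [0, 0, 0], 3.4],
])

```text
clock: 14.05
tool_pos: [0.4723, 0.0546, 0.0967]
eef_rot: [0.061, 0.704, -0.066, 0.704]
contact_force: [3.4, -14.3, -2.5]
opening: 0.387
```

```bash
python3 -c "
from h import *
info()"
```

```text
clock 14.05 th_tool -0.114 handle(fwd) -0.144 rad 0.1654 z 0.0967 yawth -0.146 Ft -13.21 Fr -6.33 torque -2.19
```

>>> drive_tool([
  [[0, 0, 0], [0, 0, 0], 3.4],
  [[0, 0, 0], [0, 0, 0], 3.4],
])

```text
clock: 14.22
tool_pos: [0.4723, 0.0545, 0.0967]
eef_rot: [0.061, 0.704, -0.066, 0.704]
contact_force: [3.7, -12.8, -2.1]
opening: 0.385
```

```bash
python3 -c "
from h import *
info();s=cam('side')
b=cv2.resize(s['color'][200:300,290:400,::-1],None,fx=6,fy=6,interpolation=cv2.INTER_CUBIC)
cv2.imwrite('pics/s9.png',b)
c,sn=np.cos(-.326),np.sin(-.326)
for y in(-.08,-.085,-.09,-.15): print(y,[((P(s,[A[0]+c*x-sn*y,A[1]+sn*x+c*y,z])-[290,200])*6).round(0).tolist() for x,z in((-.015,.073),(.075,.073),(.005,.078),(.055,.078))])
"
```

```text
clock 14.22 th_tool -0.114 handle(fwd) -0.144 rad 0.1654 z 0.0967 yawth -0.147 Ft -11.74 Fr -6.27 torque -1.94
-0.08 [[312.0, 337.0], [552.0, 315.0], [366.0, 322.0], [500.0, 309.0]]
-0.085 [[315.0, 345.0], [555.0, 323.0], [369.0, 330.0], [503.0, 317.0]]
-0.09 [[317.0, 354.0], [559.0, 331.0], [372.0, 338.0], [506.0, 325.0]]
-0.15 [[349.0, 456.0], [599.0, 432.0], [406.0, 439.0], [545.0, 426.0]]
```

View pics/s9.png

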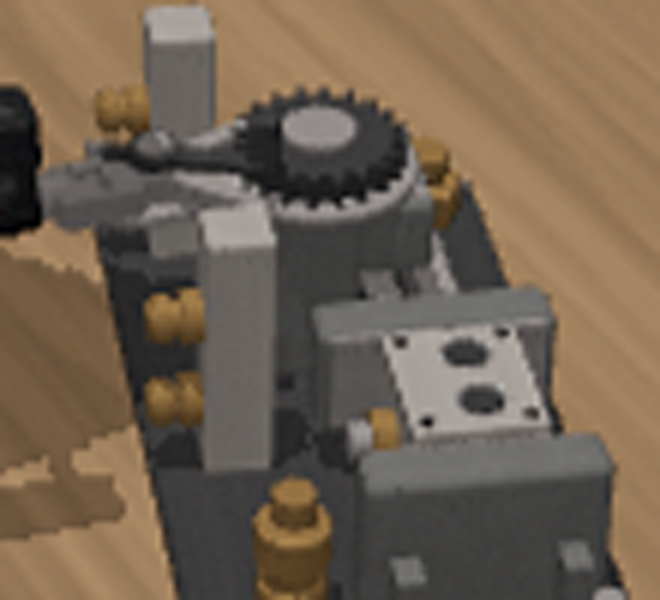

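The jaw edge is now up against the block (about 336 px row for both), and the block looks to have barely moved. I'll check that it's really gripped with a slight extra push: the torque should climb, not drop.

>>> drive_tool([
  [[0.8, 0, 0], [0, 0.2, 0.01], 3.4],
  [[0, 0, 0], [0, 0, 0], 3.4],
  [[0, 0, 0], [0, 0, 0], 3.4],
])

```text
clock: 14.52
tool_pos: [0.4727, 0.0558, 0.0967]
eef_rot: [0.066, 0.704, -0.071, 0.704]
contact_force: [4.3, -14.0, -2.1]
opening: 0.385
```

```bash
python3 -c "
from h import *
info()"
```

```text
clock 14.52 th_tool -0.106 handle(fwd) -0.136 rad 0.1653 z 0.0967 yawth -0.132 Ft -12.68 Fr -7.23 torque -2.10
```

Torque climbs at about 14 N m/rad, which confirms the grip at about 2.1 N m. Releasing now.

>>> drive_tool([
  [[0, 0, 0], [0, -0.4, 0], 3.4],
  [[0, 0, 0], [0, -0.3, 0], 3.4],
  [[0, 0, 0], [0, 0, 0], 5.5],
  [[0, 0, 0], [0, 0, 0], 5.5],
  [[0, 0, 0], [0, 0, 0], 5.5],
])

```text
clock: 14.93
tool_pos: [0.4725, 0.0526, 0.097]
eef_rot: [0.067, 0.703, -0.068, 0.705]
contact_force: [4.8, -7.1, -0.9]
opening: 0.592
```

```bash
python3 -c "
from h import *
info()"
```

```text
clock 14.93 th_tool -0.125 handle(fwd) -0.155 rad 0.1648 z 0.0970 yawth -0.135 Ft -6.02 Fr -6.15 torque -0.99
```

>>> drive_tool([
  [[0, 0, 0], [-1.0, 0, 0], 5.5],
  [[0, 0, 0], [-2.5, 0, 0], 5.5],
  [[0, 0, 0], [-3, 0, 0], 5.5],
  [[0, 0, 0], [-3, 0, 0], 5.5],
  [[0, 0, 0], [-3, 0, 0], 5.5],
  [[0, 0, 0], [0, 0, 0], 5.5],
  [[0, 0, 0], [0, 0, 0], 5.5],
])

```text
clock: 15.52
tool_pos: [0.472, 0.0559, 0.2231]
eef_rot: [0.067, 0.702, -0.065, 0.706]
contact_force: [-0.0, 0.2, -0.0]
opening: 0.619
```

```bash
python3 -c "
from h import *
import numpy as np
o=dict(np.load('side.npz'))['color']
info();s=cam('side');d=cv2.absdiff(o,s['color'])
# jaw/block/lever region change after letting go vs while gripping
print('jaw/block diff',d[245:290,340:385].mean().round(2),'tab/lever diff',d[218:235,305:345].mean().round(2))
def sh(a,b): return cv2.phaseCorrelate(np.float32(cv2.cvtColor(a,7)),np.float32(cv2.cvtColor(b,7)))
print(sh(o[240:300,340:400],s['color'][240:300,340:400]), sh(o[212:240,300:345],s['color'][212:240,300:345]))
"
```

```text
clock 15.52 th_tool -0.106 handle(fwd) -0.136 rad 0.1660 z 0.2231 yawth -0.139 Ft 0.21 Fr 0.05 torque 0.03
jaw/block diff 1.71 tab/lever diff 21.36
((0.050722411274506385, -0.013411903963245209), 1.0037737198670704) ((0.9371211683301226, 0.026803612475834626), 0.8249661706995081)
```

```bash
python3 -c "
from h import *
o=cv2.imread('pics/s9.png'); n=dict(np.load('side.npz'))['color'][200:300,290:400,::-1]
n=cv2.resize(n,None,fx=6,fy=6,interpolation=cv2.INTER_CUBIC)
for nm,(y0,y1,x0,x1) in dict(tab=(120,180,230,285),lever=(130,180,95,280),pivot=(125,170,125,185),neck=(160,220,50,130),jaw=(290,360,310,550),block=(330,440,380,550)).items():
    m=cv2.matchTemplate(n,o[y0:y1,x0:x1],cv2.TM_CCOEFF_NORMED); _,v,_,l=cv2.minMaxLoc(m); print(nm,round(v,3),'shift/6px',l[0]-x0,l[1]-y0)
info()
"
```

```text
tab 0.744 shift/6px 1 4
lever 0.731 shift/6px 10 12
pivot 0.869 shift/6px 10 16
neck 0.698 shift/6px 20 20
jaw 0.996 shift/6px 0 0
block 0.996 shift/6px 0 0
clock 15.57 th_tool -0.111 handle(fwd) -0.141 rad 0.1667 z 0.2219 yawth -0.139 Ft 1.07 Fr 0.53 torque 0.18
```

```bash
python3 -c "
from h import *
s=dict(np.load('side.npz'))
q=lambda p:((P(s,p)-[290,200])*6)
for th in(-.15,-.2,-.25,-.3,-.35):
  print(th,'piv',q(tab(th,0,.118,0)).round(),'neckend',q(np.append(A+.108*np.array([np.cos(2.8156-th),np.sin(2.8156-th)]),.1)).round(),'tab',[(v,q(tab(th,v,.124)).round().tolist()) for v in(-.5,0,.3,.4,.5)])
n=cv2.resize(s['color'][200:300,290:400,::-1],None,fx=6,fy=6)
g=n[:,:,:].min(2)
# grip (black) centre column at left part of crop / full picture
f=s['color'].max(2); 
for x in(255,265,275,285):
    y=np.where(f[205:275,x]<35)[0]+205; print(x,y.min() if len(y) else None,y.max() if len(y) else None)
for th in(-.15,-.2,-.25,-.3): print(th,[P(s,np.append(A+rr*np.array([np.cos(2.8156-th),np.sin(2.8156-th)]),.1)).round(1).tolist() for rr in(.115,.165,.218)])
"
```

```text
-0.15 piv [148. 142.] neckend [ 41. 200.] tab [(-0.5, [225.0, 84.0]), (0, [255.0, 110.0]), (0.3, [261.0, 128.0]), (0.4, [261.0, 134.0]), (0.5, [259.0, 140.0])]
-0.2 piv [151. 146.] neckend [ 45. 208.] tab [(-0.5, [224.0, 87.0]), (0, [256.0, 111.0]), (0.3, [264.0, 130.0]), (0.4, [264.0, 136.0]), (0.5, [263.0, 142.0])]
-0.25 piv [154. 151.] neckend [ 50. 216.] tab [(-0.5, [223.0, 89.0]), (0, [257.0, 113.0]), (0.3, [266.0, 131.0]), (0.4, [267.0, 137.0]), (0.5, [267.0, 144.0])]
-0.3 piv [158. 155.] neckend [ 56. 223.] tab [(-0.5, [222.0, 92.0]), (0, [259.0, 115.0]), (0.3, [270.0, 132.0]), (0.4, [271.0, 139.0]), (0.5, [271.0, 145.0])]
-0.35 piv [162. 160.] neckend [ 62. 231.] tab [(-0.5, [222.0, 94.0]), (0, [260.0, 116.0]), (0.3, [273.0, 134.0]), (0.4, [275.0, 140.0]), (0.5, [276.0, 146.0])]
255 246 255
265 243 252
275 240 249
285 237 246
-0.15 [[293.7, 233.9], [272.0, 237.7], [248.5, 241.8]]
-0.2 [[294.5, 235.3], [273.0, 239.7], [249.7, 244.6]]
-0.25 [[295.4, 236.7], [274.2, 241.8], [251.1, 247.3]]
-0.3 [[296.4, 238.0], [275.5, 243.8], [252.8, 250.0]]
```

After release the jaw and block haven't moved and the lever is at clamp (tab row fits 0.4–0.5). The handle sprang back to about -0.31 as the drive unloaded. The torque had sat at a 1.6 N m plateau, so part of the 2.1 may have been a friction bump. I'll re-engage and nudge up a little for margin, staying well under 3.

>>> drive_tool([
  [[-5, 0, 0], [0, -1.65, 0.1], 4.8],
  [[-5, 0, 0], [0, -1.65, 0.1], 4.8],
  [[0, 0, 0], [3, 0, 0], 4.8],
  [[0, 0, 0], [3, 0, 0], 4.8],
  [[0, 0, 0], [3, 0, 0], 4.8],
  [[0, 0, 0], [2.3, 0, 0], 4.8],
  [[0, 0, 0], [1.2, 0, 0], 4.8],
  [[0, 0, 0], [0, 0, 0], 3.4],
  [[0, 0, 0], [0, 0, 0], 3.4],
  [[0, 0, 0], [0, 0, 0], 3.4],
])

```text
clock: 16.4
tool_pos: [0.4683, 0.0211, 0.0967]
eef_rot: [0.005, 0.707, -0.004, 0.707]
contact_force: [0.1, -0.2, -0.0]
opening: 0.389
```

```bash
python3 -c "
from h import *
info()"
```

```text
clock 16.40 th_tool -0.317 handle(fwd) -0.348 rad 0.1657 z 0.0967 yawth -0.314 Ft -0.18 Fr -0.11 torque -0.03
```

>>> drive_tool([
  [[2.0, 0, 0], [0, 0.6, 0.03], 3.4],
  [[2.0, 0, 0], [0, 0.6, 0.03], 3.4],
  [[2.0, 0, 0], [0, 0.6, 0.03], 3.4],
  [[2.0, 0, 0], [0, 0.6, 0.03], 3.4],
  [[0, 0, 0], [0, 0, 0], 3.4],
  [[0, 0, 0], [0, 0, 0], 3.4],
])

```text
clock: 16.9
tool_pos: [0.4705, 0.0416, 0.0975]
eef_rot: [0.053, 0.705, -0.056, 0.705]
contact_force: [-0.1, -6.9, -1.6]
opening: 0.386
```

```bash
python3 -c "
from h import *
info()"
```

```text
clock 16.90 th_tool -0.193 handle(fwd) -0.223 rad 0.1650 z 0.0975 yawth -0.171 Ft -6.91 Fr -0.78 torque -1.14
```

>>> drive_tool([
  [[1.5, 0, 0], [0, 0.4, 0.03], 3.4],
  [[1.0, 0, 0], [0, 0.3, 0.03], 3.4],
  [[0, 0, 0], [0, 0, 0], 3.4],
  [[0, 0, 0], [0, 0, 0], 3.4],
])

```text
clock: 17.23
tool_pos: [0.4714, 0.0464, 0.0974]
eef_rot: [0.068, 0.704, -0.073, 0.703]
contact_force: [-1.1, -8.4, -1.0]
opening: 0.388
```

```bash
python3 -c "
from h import *
info()"
```

```text
clock 17.23 th_tool -0.163 handle(fwd) -0.194 rad 0.1647 z 0.0974 yawth -0.125 Ft -8.44 Fr -0.26 torque -1.39
```

>>> drive_tool([
  [[1.0, 0, 0], [0, 0.4, 0.02], 3.4],
  [[1.0, 0, 0], [0, 0.4, 0.02], 3.4],
  [[0, 0, 0], [0, 0, 0], 3.4],
  [[0, 0, 0], [0, 0, 0], 3.4],
])

```text
clock: 17.57
tool_pos: [0.4725, 0.0527, 0.0973]
eef_rot: [0.08, 0.704, -0.087, 0.701]
contact_force: [-2.8, -10.2, 0.2]
opening: 0.384
```

```bash
python3 -c "
from h import *
info()"
```

```text
clock 17.57 th_tool -0.124 handle(fwd) -0.155 rad 0.1649 z 0.0973 yawth -0.089 Ft -10.54 Fr 0.68 torque -1.74
```

>>> drive_tool([
  [[0.6, 0, 0], [0, 0.35, 0.02], 3.4],
  [[0, 0, 0], [0, 0, 0], 3.4],
  [[0, 0, 0], [0, 0, 0], 3.4],
])

```text
clock: 17.82
tool_pos: [0.4729, 0.0551, 0.0972]
eef_rot: [0.084, 0.704, -0.091, 0.7]
contact_force: [-2.8, -13.6, 1.3]
opening: 0.387
```

```bash
python3 -c "
from h import *
info()"
```

```text
clock 17.82 th_tool -0.110 handle(fwd) -0.140 rad 0.1650 z 0.0972 yawth -0.078 Ft -13.85 Fr -0.22 torque -2.28
```

>>> drive_tool([
  [[0.5, 0, 0], [0, 0.25, 0.01], 3.4],
  [[0, 0, 0], [0, 0, 0], 3.4],
  [[0, 0, 0], [0, 0, 0], 3.4],
])

```text
clock: 18.07
tool_pos: [0.4732, 0.0568, 0.0972]
eef_rot: [0.086, 0.703, -0.095, 0.699]
contact_force: [-2.7, -15.5, 0.3]
opening: 0.382
```

```bash
python3 -c "
from h import *
info()"
```

```text
clock 18.07 th_tool -0.099 handle(fwd) -0.130 rad 0.1650 z 0.0972 yawth -0.069 Ft -15.69 Fr -0.81 torque -2.59
```

Torque is about 2.4 N m, within limits. I'll back off, following the handle as it unloads, then rise clear.

>>> drive_tool([
  [[-2, 0, 0], [0, -0.6, 0], 3.4],
  [[-3, 0, 0], [0, -0.8, 0], 3.4],
  [[-3, 0, 0], [0, -0.8, 0], 3.4],
  [[-2, 0, 0], [0, -0.7, 0], 3.4],
  [[0, 0, 0], [0, -0.3, 0], 3.4],
  [[0, 0, 0], [0, 0, 0], 4.4],
  [[0, 0, 0], [0, 0, 0], 4.4],
  [[0, 0, 0], [0, 0, 0], 4.4],
])

```text
clock: 18.73
tool_pos: [0.4718, 0.0342, 0.0971]
eef_rot: [0.027, 0.706, -0.026, 0.707]
contact_force: [1.1, 0.2, 1.1]
opening: 0.5
```

```bash
python3 -c "
from h import *
info()"
```

```text
clock 18.73 th_tool -0.237 handle(fwd) -0.268 rad 0.1628 z 0.0971 yawth -0.250 Ft 0.29 Fr -1.08 torque 0.05
```

Contact is gone; rise and check.

>>> drive_tool([
  [[0, 0, 0], [-1.0, 0, 0], 4.4],
  [[0, 0, 0], [-3, 0, 0], 4.4],
  [[0, 0, 0], [-3, 0, 0], 4.4],
  [[0, 0, 0], [-3, 0, 0], 4.4],
  [[0, 0, 0], [-3, 0, 0], 4.4],
  [[0, 0, 0], [0, 0, 0], 4.4],
  [[0, 0, 0], [0, 0, 0], 4.4],
  [[0, 0, 0], [0, 0, 0], 4.4],
])

```text
clock: 19.4
tool_pos: [0.4709, 0.0334, 0.2264]
eef_rot: [0.027, 0.707, -0.027, 0.706]
contact_force: [-1.2, -0.0, -0.6]
opening: 0.498
```

```bash
python3 -c "
from h import *
info();s=cam('side');f=s['color'].max(2)
o=cv2.imread('pics/s9.png')
n=cv2.resize(s['color'][200:300,290:400,::-1],None,fx=6,fy=6,interpolation=cv2.INTER_CUBIC)
for nm,(y0,y1,x0,x1) in dict(tab=(120,180,230,285),pivot=(125,170,125,185),jaw=(290,360,310,550),block=(330,440,380,550),nut=(475,590,250,335)).items():
    m=cv2.matchTemplate(n,o[y0:y1,x0:x1],cv2.TM_CCOEFF_NORMED); _,v,_,l=cv2.minMaxLoc(m); print(nm,round(v,3),l[0]-x0,l[1]-y0)
y=np.where(f[205:275,275]<35)[0]+205; print('grip row at x=275',y.min(),y.max())
b=cv2.imread('pics/side0.png')[:,:,::-1]
for nm,(y0,y1,x0,x1) in dict(spanner=(245,272,178,255),tray=(170,232,158,232),sealant=(150,195,234,258),tee=(348,384,278,320),gauge=(384,438,355,400)).items():
    m=cv2.matchTemplate(np.ascontiguousarray(s['color'][y0-15:y1+15,x0-15:x1+15]),np.ascontiguousarray(b[y0:y1,x0:x1]),cv2.TM_CCOEFF_NORMED); _,v,_,l=cv2.minMaxLoc(m); print(nm,round(v,3),l[0]-15,l[1]-15)
"
```

```text
clock 19.40 th_tool -0.242 handle(fwd) -0.273 rad 0.1637 z 0.2264 yawth -0.251 Ft -0.14 Fr 1.15 torque -0.02
tab 0.777 6 4
pivot 0.822 8 12
jaw 0.998 0 0
block 0.996 0 0
nut 0.998 0 0
grip row at x=275 238 247
spanner 0.782 0 0
tray 0.914 0 0
sealant 0.475 0 0
tee 0.998 0 0
gauge 1.0 0 0
```

```bash
python3 -c "
from h import *
print(r.finish_job())"
```

```text
the job is handed in; nothing more can be done
None
```

I flipped the ratchet lever to the clamping side and ratcheted the jaw onto the block in three strokes. I then tightened it, let go of the handle, raised the gripper clear and handed in the job at about 19.5 s. I don't know the verdict, because the hand-in reports none.

- **Lever:** I pushed it with the closed fingertips; the highest reading was about 4 N, where it met its stop. In later images the tab sits at about 0.4–0.5 rad, the clamp side.
- **Tightening:** It gripped at about 2.1 N m, with the torque climbing at about 14 N m per radian. When I let go, the handle sprang back about 0.17 rad, though the jaw did not move. Part of the 2.1 could have been a friction bump, so I re-engaged and tightened again. The last reading was 2.59 N m; with sensor noise I take it as about 2.4. That is above the 2 asked for but under the 3 limit.
- **Last checks:** After release the force on the tool was near zero. The jaw, the block and the brass coupler beside it showed no shift against the image taken while gripped, and the tee, gauge, spanner and tray none against the start.
- **Weaker checks:** The sealant bottle also matched at zero shift, but poorly (0.48), probably because the gripper partly hid it. The lever tab match was only 0.78 because the handle had turned. The union nut behind the ratchet was not checked.
- **Not measured:** I could not measure the jaw's force on the block directly; I inferred it from the torque and from the jaw staying still after release.

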